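# Half-twist the bayonet lid of the spice grinder

### The job

Close up the spice grinder as far as its ready position: lay the small steel inner cover, knob up, onto the ledge in the grinder's mouth so that it sits level, and let go of it. Then set the grey bayonet lid flat on the grinder with its two tabs down in the two slots, twist it clockwise (seen from above) until its grip bar points at the single half-way studs, well short of the click that would start the motor, and finish while still gripping the lid there without letting go. Leave the other things on the turntable where they stand.

Things in the scene. Friction and masses are not known exactly. Their poses are not given: they have to be found in the camera images.
- grinder: Spice grinder base, a fixed upright steel cylinder, diameter 120 mm (132 at the foot), with a black bayonet collar on top. Origin: centre of its underside, on the counter; z up. Its flat steel deck is 100 mm above the origin. The two collar slots are centred on its own +x and -x directions. The collar repeats after half a turn, so the lid may go in either way round.
- ledge (a point): Centre of the ledge in the round mouth, 96 mm above the grinder's origin, 4 mm below the deck: where the centre of the inner cover's underside belongs. Mouth diameter 72 mm above the ledge, 60 mm below it.
- deck (a point): Centre of the deck, 100 mm above the grinder's origin: where the centre of the lid's underside belongs.
- slot (a point): Top of the collar at its +x slot, 58.5 mm from the axis, 14 mm above the deck (another across the collar). Collar wall: inner diameter 111 mm, outer 124 mm, 14 mm high over the deck. Inward lips of inner diameter 91 mm, from 8 to 14 mm above the deck, run round it except in the two slots, each 28 degrees wide, where the lid's tabs drop through and then turn under the lips.
- half_stud (a point): Foot of the single steel stud (diameter 8 mm, 5 mm high) on the collar top, 42 degrees clockwise of the +x slot seen from above (negative yaw); another across the collar. It marks the half-way position of the lid's bar and tabs. Up to here the lid turns freely; turning anticlockwise from the slots is blocked by stops.
- lock_studs (a point): Midway between a pair of steel studs (diameter 6 mm) on the collar top, 84 degrees clockwise of the +x slot; another pair across the collar. They mark the lock. Spring balls in the collar wall resist the tabs from about 60 degrees on and click behind them at the lock: not to be reached.
- cover: Small steel inner cover: flat disc, diameter 68 mm, 5 mm thick, with a central upright round knob of diameter 14 mm and 20 mm high (25 mm in all), about 0.12 kg. Loose, lying knob up on the turntable. Origin: centre of its underside; z up through the knob.
- cover_knob (a point): Point on the cover's axis, at half the height of the knob, 15 mm above the cover's underside.
- lid: Grey bayonet lid, about 0.18 kg, upright on the turntable: round cap, diameter 88 mm, 30 mm high, hollow below (25 mm deep, diameter 78 mm, clears the cover's knob). Two tabs at its lower edge on its own +x and -x sides reach 54 mm from the axis (14 mm wide, 6 thick). Grip bar on top along its x axis, 62 mm long, 14 wide, from 30 to 62 mm above the origin, the underside's centre.
- lid_bar (a point): Grip point on the lid's axis in the bar, 50 mm above the lid's underside.
- lid_tab (a point): Point on the lid's +x tab, 50 mm from the axis, 6 mm above the underside: with the lid's centre it gives the direction of tabs and bar.
- turntable: White plastic turntable on the counter, diameter 340 mm, its flat top 22 mm above the counter. It can turn about its upright axis, with some friction. Origin: centre of its underside.
- container: Bystander: closed round blue plastic container, diameter 76 mm, 64 mm high, on the turntable. Origin: centre of its underside.
- bowl: Bystander: steel bowl, diameter 100 mm, 45 mm high, with a grey gasket ring in it, on the turntable. Origin: centre of its underside.
- cup: Bystander: white ceramic cup, diameter 72 mm, 70 mm high, on the turntable. Origin: centre of its underside.
- whistle: Bystander: small steel cooker whistle, diameter 26 mm, 44 mm high, standing near the middle of the turntable. Origin: centre of its underside.
Not all that is in view belongs to the job. What is shaped like the cover but orange or yellow is not meant.

How it is judged:
On the way, in this order (a step that is already met when the one before it is completed fails the run):
1. the inner cover lies level on the ledge in the grinder's mouth, let go (z of cover in the frame of grinder between 0.094 and 0.098 m and horizontal distance between cover and ledge below 0.004 m and angle between cover's own z axis and vertical below 0.04 rad and contact force between the fingers and cover below 0.2 N), for 0.3 s.
2. the lid sits flat on the deck with its tabs in the slots, not yet twisted (z of lid in the frame of grinder between 0.0975 and 0.1035 m and horizontal distance between lid and deck below 0.004 m and angle between lid's own z axis and vertical below 0.06 rad and angle between the x axis of lid and the x axis of grinder, either way round below 0.21 rad), for 0.1 s.
At the end, for the whole second after the job is handed in: The inner cover lies level on the ledge (centred within 4 mm, down within 2 mm); the lid is down on the deck (within 3.5 mm, centred within 4 mm, level within 0.06 rad), its bar 42 degrees clockwise of the slots within 9 degrees, at rest, and the fingers still grip it (over 2 N) (z of cover in the frame of grinder between 0.094 and 0.098 m and horizontal distance between cover and ledge below 0.004 m and angle between cover's own z axis and vertical below 0.04 rad and z of lid in the frame of grinder between 0.0975 and 0.1035 m and horizontal distance between lid and deck below 0.004 m and angle between lid's own z axis and vertical below 0.06 rad and angle between the x axis of lid and the x axis of grinder, either way round between 0.573 and 0.893 rad and ((x of lid_tab in the frame of grinder above 0 m and y of lid_tab in the frame of grinder below 0 m) or (x of lid_tab in the frame of grinder below 0 m and y of lid_tab in the frame of grinder above 0 m)) and contact force between the fingers and lid above 2 N and angular speed of lid below 0.1 rad/s); the arm keeps its last pose, push and grip.
It fails at once if the lid is twisted on into the lock click (z of lid in the frame of grinder between 0.0975 and 0.1035 m and horizontal distance between lid and deck below 0.004 m and angle between lid's own z axis and vertical below 0.06 rad and angle between the x axis of lid and the x axis of grinder, either way round above 1.13 rad).
It fails at once if another thing on the turntable is knocked over or shifted by more than 30 mm (distance of any of container, bowl, cup, whistle from where it was at the start of the episode above 0.03 m or angle between any of container, bowl, cup, whistle's own z axis and vertical above 0.35 rad).
It also fails if it takes over 64 s, if anything falls off the work surface, if the arm or the gripper's body presses on something with over 40 N, if the wrist force passes 120 N, or if a joint passes its speed limit or range.

### The arm

A 6-joint arm with a two-finger parallel gripper is mounted at the origin on the work surface. World frame = base frame: x ahead of the robot, y to its left, z up, the work surface at z = 0. Lengths are in m, angles in rad, forces in N, time in s.
With the tool pointing down it reaches from about 0.225 to 0.875 m from the base axis. Payload 3.4 kg.
Tool frame: the origin (TCP) lies on the centre line of the jaws, within the pads' length; the fingertips stand 14 mm ahead of it and the grasp point (between the pads) lies 5 mm behind it; z points along the fingers, y is the line along which they close (so a half turn about z gives the same grasp; the last joint's range is limited). The gripper opens to 85 mm and grips with 20 to 120 N. Pads are 22 mm wide; open, the fingers measure 114 mm over their backs; the gripper's body (76 mm by 85 mm) begins 54 mm behind the grasp point. The pads swing forward as they close: fully open they stand 13 mm farther back than shut.
Start: joints at [-1.255, 0.276, 1.505, -0, 1.361, -0.121], TCP at [0.243, -0.521, 0.245] pointing down, gripper open.
Joint ranges: [-2.89, 2.89], [-0.75, 2.08], [0.22, 2.7], [-1.18, 4.32], [0.11, 2.71], [-2.7, 2.7]. Speed limits (rad/s): [2.57, 2.57, 3.14, 3.14, 3.14, 3.14].

### API

Orientations are given as a unit quaternion [w, x, y, z].
In Python, from rig import manip, eyes gives the robot as it stands.
- The arm moves only by the shell command python3 -m creep 'ROWS' [FORCE]. ROWS is JSON, a list of rows, each a list of 5 numbers: the opening, from 0 (shut) to 1 (fully open), then the shift along the tool's x, y, z normalised to -1 to 1, where 1 is 0.5 m, then the turn about the tool's z normalised to -1 to 1, where 1 is 360 degrees. In form: [[fingers, dx, dy, dz, spin], ...]. A call has 1 to 10 rows; each row is the pose to reach, as a shift and turn from the pose commanded when the call began, along the tool's axes at that moment, turning the shorter way round; what a row does not reach only later rows make up. A row lasts 1/10 s, in which the tool goes at most 50 mm and 8.59 degrees, less where a joint would pass 70% of its speed; a pose out of reach is approached as far as the arm can. A call with a number of a shift or a turn outside -1 to 1 is refused whole. A call with a gripper value outside its range is refused whole. The fingers move at their own pace and stop on an object; FORCE is the grip in N (left out, the last holds). Time passes only in rows, so rows that repeat a pose let the fingers close. It gives the time, the measured TCP pose, the force, the opening and the grip force at its end, in the units of the state.
- manip.get_state(): the state, without advancing time (a new reading comes with each control period).
- eyes.get_image(name): name is "scene" or "top" or "wrist"; returns a dict with "frame" (420x560x3 uint8, red, green, blue), "fx", "fy", "cx", "cy" (pixels), "R" (3x3) and "t" (3): a world point X has camera coordinates R X + t. Camera axes: x right, y down, z forward; pixel columns grow to the right and rows downward; lengths in m; the calibration is good to about 2 mm. A picture is of the moment at which its call begins. There is no depth.
- manip.sign_off(): hands the job in; it is judged then, once.
Trained networks look in the newest picture that a camera, given by its name, has taken for a name from the list of things; names that differ only in an ending like _2 or _b are one class to them, and where a whole thing is asked for, a point or a joint stands for the part that bears it (a point fixed in the world has none). Each returns a list of dicts, best first, with "confidence" (0 to 1); they miss things now and then, are a little off and sometimes report something else, mostly with a low value. They report only what shows in the picture. A call takes as long as a camera call. They do not tell look-alikes from the thing itself.
- eyes.regions_of(camera, label): "mask" (420x560 bool, what is visible of it) and "bbox" ([left, top, right, bottom] in pixels, round what is visible of it).
- eyes.place_of(camera, label): "centre" ([column, row] in pixels: a listed point, or the origin of a listed thing).
The state is a dict: "clock": time; "qpos": joint angles; "qd": joint speeds; "effort": joint torques, N m; "position": TCP position; "ee_rot": TCP orientation; "contact_force": force on the tool from outside, world axes, zero at the start; "moment": the same for the moment, N m; "width": finger opening in m; "gripper_force": force on a finger pad.
Only numpy, scipy, OpenCV 4.12 (cv2) and the standard library are available. Lean on these libraries where they do the work, as an engineer would, in place of code of your own. Each camera call takes 0.05 s, during which the arm holds its last target. There are 200 camera calls.

## Working session

There is one attempt and no reset: what is moved stays moved. The work goes in short steps, Python scripts to look and compute and a shell command to move; the robot and the scene stay as the last step left them, time stands still between calls to the robot, and variables do not carry over. Pictures are saved under pics/ and viewed, at most 10 in all, crops included, and the job is handed in when it is done.

```bash
ls; mkdir -p pics
cat > h.py <<'E'
import numpy as np, cv2
from rig import manip, eyes
def ray(im,px):
    d=np.array([(px[0]-im["cx"])/im["fx"],(px[1]-im["cy"])/im["fy"],1.]);R=np.array(im["R"]);t=np.array(im["t"])
    return -R.T@t, R.T@d
def at(im,px,z):
    o,d=ray(im,px); return o+d*(z-o[2])/d[2]
def proj(im,X):
    c=np.array(im["R"])@np.array(X)+im["t"]; return np.array([im["fx"]*c[0]/c[2]+im["cx"],im["fy"]*c[1]/c[2]+im["cy"]])
def save(im,n,box=None,s=1):
    f=np.array(im["frame"])[:,:,::-1]
    if box: f=f[box[1]:box[3],box[0]:box[2]]
    cv2.imwrite("pics/"+n,cv2.resize(f,None,fx=s,fy=s,interpolation=cv2.INTER_CUBIC))
E
python3 - <<'E'
from h import *
s=manip.get_state(); print(s["clock"],s["position"],s["ee_rot"],s["width"])
Z=dict(grinder=0,ledge=.096,deck=.1,slot=.114,half_stud=.114,lock_studs=.114,cover=.022,cover_knob=.037,lid=.022,lid_bar=.072,lid_tab=.028,turntable=0,container=.022,bowl=.022,cup=.022,whistle=.022)
ims=[]
for c in ["top","scene"]:
    im=eyes.get_image(c); ims.append(im["frame"]); print(c,im["fx"],(-np.array(im["R"]).T@im["t"]).round(3))
    for n,z in Z.items():
        for r in eyes.place_of(c,n)[:4]:
            print(n,round(r["confidence"],2),np.round(r["centre"],1),at(im,r["centre"],z)[:2].round(4))
    save(im,c+"0.png")
E
```

```text
pics
0.0 [ 0.24307469 -0.52052413  0.24441784] [-9.36624893e-04  9.76248760e-01  2.16650577e-01 -9.01514155e-05] 0.08546741090007953
top 383.1830213096043 [0.445 0.011 0.979]
grinder 0.88 [368.8 237.6] [ 0.5123 -0.2359]
ledge 0.62 [372.8 232.1] [ 0.516  -0.2242]
ledge 0.41 [209.8 256.6] [0.5442 0.1552]
deck 0.74 [223.2 211.7] [0.6395 0.1046]
deck 0.7 [374.5 236. ] [ 0.506  -0.2245]
slot 0.61 [383.9 209.8] [ 0.5586 -0.2581]
half_stud 0.75 [396.1 220.6] [ 0.5282 -0.2784]
half_stud 0.52 [247.5 249.9] [0.5381 0.0665]
lock_studs 0.66 [401.  237.5] [ 0.4885 -0.2783]
cover 0.92 [248.6 250.4] [0.5462 0.07  ]
cover 0.79 [296.  178.3] [ 0.7013 -0.088 ]
cover 0.75 [202.1 151.3] [0.8279 0.1358]
cover_knob 0.91 [246.2 249.1] [0.549  0.0742]
cover_knob 0.67 [200.8 148.2] [0.831  0.1356]
lid 0.76 [219.9 294.8] [0.456  0.1605]
lid 0.65 [247.8 247.3] [0.5542 0.0704]
lid 0.48 [374.8 233.5] [ 0.5174 -0.2478]
lid_tab 0.63 [235.3 278.5] [0.4858 0.1154]
turntable 0.79 [210.2 255.8] [0.5568 0.1695]
container 0.93 [223.  212.4] [0.6551 0.1137]
cup 0.97 [167.6 284. ] [0.5098 0.2808]
whistle 0.62 [209.  256.9
[... 525 characters left out ...]
[ 0.7132 -0.1002]
cover 0.56 [278.2 214. ] [0.5556 0.0775]
cover_knob 0.8 [287.3 287.3] [ 0.716  -0.0928]
cover_knob 0.74 [408.8 253.4] [0.84  0.115]
cover_knob 0.58 [272.2 208.5] [0.5458 0.0694]
lid 0.66 [264.6 183.9] [0.4498 0.1538]
lid_bar 0.79 [262.9 164.8] [0.4444 0.1568]
lid_bar 0.71 [263.7 193.8] [0.5291 0.0625]
lid_tab 0.71 [266.4 193.6] [0.4878 0.1168]
lid_tab 0.67 [277.1 213.7] [0.5584 0.0706]
lid_tab 0.46 [300.  204.4] [0.5762 0.1295]
turntable 0.65 [298.1 203.7] [0.5469 0.1616]
container 0.62 [326.4 224.1] [0.659  0.1121]
bowl 0.83 [344.9 194.6] [0.6296 0.233 ]
bowl 0.19 [324.8 222.9] [0.654  0.1135]
cup 0.68 [316.8 169.1] [0.509  0.2912]
whistle 0.6 [301.5 196.3] [0.5539 0.1651]
```

View pics/top0.png

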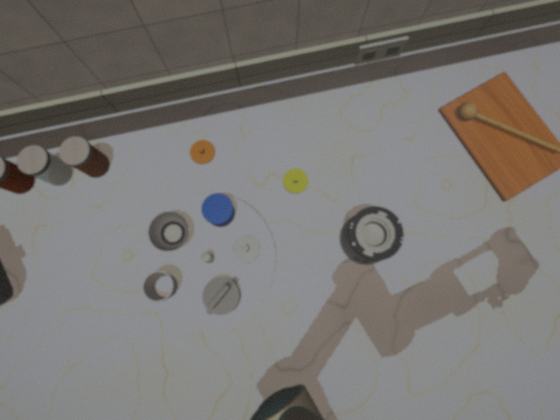

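View pics/scene0.png

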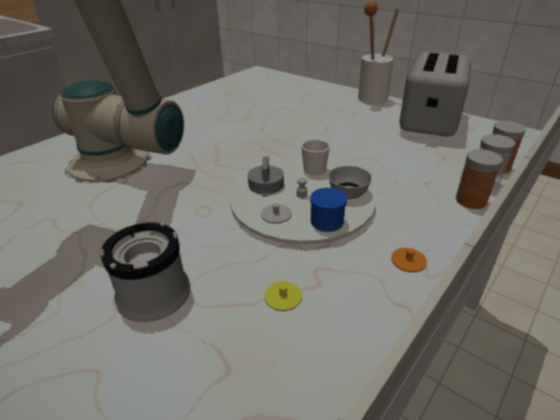

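Candidates for the cover in the top view are the orange disc (203,152), the yellow disc (296,181) and the pale steel disc on the turntable (248,249). I pick the last. The lid is at (222,295), and the grinder is at (373,236) with its collar slots.

```bash
cat >> h.py <<'E'
def tool():
    from scipy.spatial.transform import Rotation as Ro
    s=manip.get_state(); w,x,y,z=s["ee_rot"]; return s,np.array(s["position"]),Ro.from_quat([x,y,z,w]).as_matrix()
def go(X,yaw=None):
    "normalised shift from measured pose; yaw of tool x in deg"
    s,p,R=tool(); d=R.T@(np.array(X)-p)/.5; y0=np.degrees(np.arctan2(R[1,0],R[0,0]))
    sp=0 if yaw is None else -((yaw-y0+180)%360-180)/360
    print("from",p.round(4),"yaw",round(y0,2),"shift",d.round(4),"spin",round(sp,4),"q",np.round(s["qpos"],2),"t",s["clock"])
E
python3 -m creep '[[0.6,0.1,-0.077,0,0],[0.6,0.2,-0.155,0,0],[0.6,0.3,-0.232,0,0],[0.6,0.4,-0.31,0,0],[0.6,0.5,-0.39,0,0],[0.6,0.6,-0.46,0,0],[0.6,0.7,-0.54,0,0],[0.6,0.8,-0.62,0,0],[0.6,0.9,-0.69,0,0],[0.6,0.9,-0.7,0,0]]' 40
python3 - <<'E'
from h import *
go([.548,.072,.2])
im=eyes.get_image("wrist"); print((-np.array(im["R"]).T@im["t"]).round(3))
for n,z in dict(cover=.022,cover_knob=.037,lid=.022,lid_bar=.072,lid_tab=.028,whistle=.022).items():
    for r in eyes.place_of("wrist",n)[:3]: print(n,round(r["confidence"],2),np.round(r["centre"],1),at(im,r["centre"],z)[:2].round(4))
save(im,"w1.png")
E
```

```text
clock: 2.7
position: [0.4729, -0.0746, 0.2457]
ee_rot: [0.0, 0.976, 0.217, 0.001]
contact_force: [1.7, -1.2, 0.7]
width: 0.0512
gripper_force: 0.0
from [ 0.4729 -0.0746  0.2457] yaw 25.03 shift [ 0.2602 -0.2023  0.0913] spin 0 q [-0.3   0.13  1.7  -0.    1.31  0.83] t 2.7
[ 0.549 -0.038  0.375]
cover 0.58 [165.   15.4] [0.5523 0.0769]
cover_knob 0.97 [158.9  14.9] [0.5503 0.0767]
lid 0.67 [50.8 83.9] [0.4546 0.1532]
lid 0.19 [157.7  15.7] [0.5494 0.0825]
lid_bar 0.63 [470.6 223. ] [ 0.509  -0.2406]
lid_bar 0.61 [11.9 88. ] [0.452  0.1531]
lid_tab 0.66 [98.2 71.5] [0.4845 0.1142]
```

View pics/w1.png

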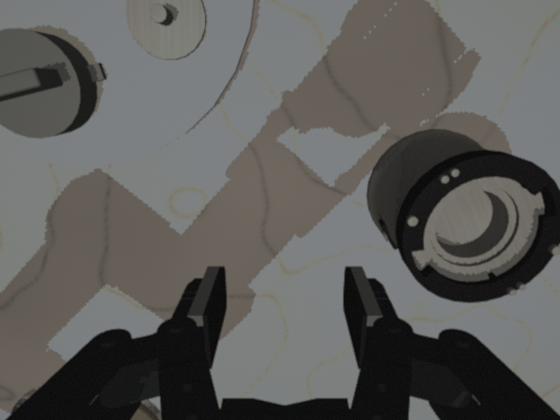

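The wrist view shows the steel cover with its knob at (160,14) and the lid at (40,82). The grinder is at right, with slots near (420,258) and (540,203), a single stud at (410,222) and the pair at (447,178).

```bash
python3 -m creep '[[0.45,0.01,-0.08,0,0],[0.45,0.02,-0.16,0,0],[0.45,0.03,-0.24,0,0],[0.45,0.04,-0.32,0,0],[0.45,0.04,-0.32,0,0],[0.45,0.04,-0.32,0,0]]' 40
python3 - <<'E'
from h import *
for c in ["wrist"]:
  im=eyes.get_image("wrist"); print((-np.array(im["R"]).T@im["t"]).round(3))
  for n,z in dict(cover=.022,cover_knob=.037,lid=.022,lid_bar=.072,lid_tab=.028,whistle=.022).items():
    for r in eyes.place_of("wrist",n)[:3]: print(n,round(r["confidence"],2),np.round(r["centre"],1),at(im,r["centre"],z)[:2].round(4))
  for n,z in dict(cover=.027,cover_knob=.047).items():
    for r in eyes.regions_of("wrist",n)[:2]:
      c,rad=cv2.minEnclosingCircle(np.argwhere(r["mask"])[:,::-1].astype(np.float32)); print("mask",n,round(r["confidence"],2),c,rad,at(im,c,z)[:2].round(4),r["bbox"])
go([.550,.075,.2])
save(im,"w2.png")
E
```

```text
clock: 3.65
position: [0.4224, 0.076, 0.2455]
ee_rot: [0.001, 0.976, 0.217, 0.0]
contact_force: [0.2, -0.4, 0.7]
width: 0.0384
gripper_force: 0.0
[0.499 0.113 0.375]
cover 0.95 [344.6  38. ] [0.5517 0.0781]
cover_knob 0.92 [350.3  37.9] [0.5515 0.0753]
lid 0.8 [222.  104.6] [0.4533 0.1549]
lid_bar 0.76 [215.7 108.8] [0.4546 0.1523]
lid_tab 0.64 [271.7  95.2] [0.4808 0.1164]
mask cover 0.78 (349.7568664550781, 38.12593460083008) 42.26591873168945 [0.5527 0.0745] [310.2, 0.0, 388.3, 82.1]
mask cover_knob 0.61 (349.43048095703125, 37.6390380859375) 42.42253494262695 [0.5498 0.0771] [308.9, 1.1, 388.3, 77.4]
mask cover_knob 0.43 (244.0, 9.5) 195.23138427734375 [0.5323 0.1633] [50.7, 0.0, 439.0, 185.5]
from [0.4227 0.0764 0.2452] yaw 24.96 shift [0.2297 0.1099 0.0903] spin 0 q [ 0.02  0.05  1.79 -0.    1.3   1.15] t 4.1
```

View pics/w2.png

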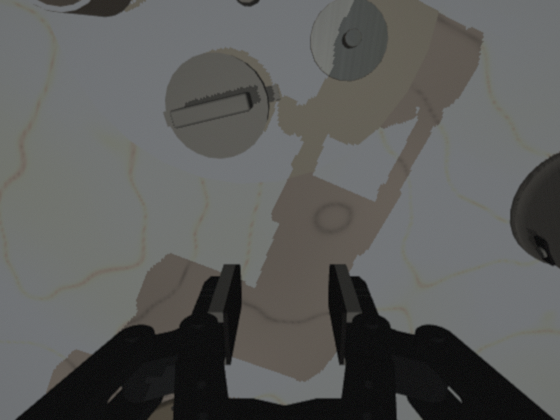

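The wrist view shows the cover at (350,38), with its knob at (352,38), and the lid at (220,105), with its bar running from (170,117) to (252,100). I'll go for the steel cover.

```bash
python3 -m creep '[[0.45,0.08,0.04,0.08,0],[0.45,0.16,0.08,0.16,0],[0.45,0.233,0.11,0.22,0],[0.45,0.233,0.11,0.28,0],[0.45,0.233,0.11,0.34,0],[0.45,0.233,0.11,0.37,0],[0.45,0.233,0.11,0.385,0],[0.45,0.233,0.11,0.395,0],[0.45,0.233,0.11,0.395,0]]' 20
python3 - <<'E'
from h import *
im=eyes.get_image("wrist"); save(im,"w3.png"); go([.5515,.076,.045],115)
E
```

```text
clock: 5.0
position: [0.5516, 0.0763, 0.048]
ee_rot: [0.0, 0.976, 0.217, 0.0]
contact_force: [0.9, 0.7, 0.8]
width: 0.0385
gripper_force: 0.0
from [0.5519 0.0763 0.0485] yaw 25.02 shift [-0.001   0.0003  0.007 ] spin -0.2499 q [ 0.01  0.43  1.82 -0.    0.89  1.15] t 5.05
```

View pics/w3.png

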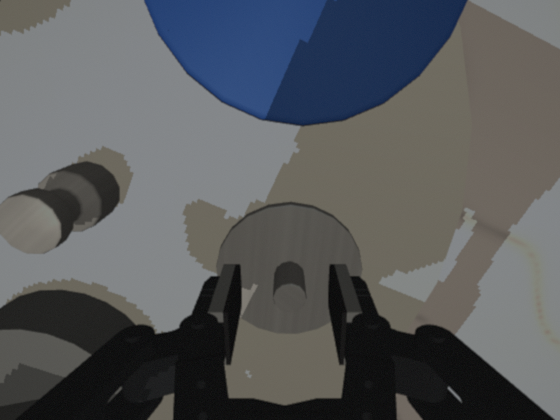

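The knob (290,285) stands between the pads on the disc. I'll squeeze, open, turn 90° and squeeze again to centre it.

```bash
python3 -m creep '[[0.1,0,0,0.006,0],[0,0,0,0.006,0],[0,0,0,0.006,0],[0,0,0,0.006,0],[0,0,0,0.006,0],[0.35,0,0,0.006,0],[0.35,0,0,0.006,0],[0.35,0,0,0.006,-0.02]]' 20
python3 -m creep '[[0.35,0,0,0,-0.023],[0.35,0,0,0,-0.046],[0.35,0,0,0,-0.07],[0.35,0,0,0,-0.094],[0.35,0,0,0,-0.117],[0.35,0,0,0,-0.14],[0.35,0,0,0,-0.164],[0.35,0,0,0,-0.187],[0.35,0,0,0,-0.21],[0.35,0,0,0,-0.23]]' 20
python3 -m creep '[[0.1,0,0,0,0],[0,0,0,0,0],[0,0,0,0,0],[0,0,0,0,0],[0,0,0,0,0],[0,0,0,0,0]]' 50
python3 -c "
from h import *
go([.513,-.226,.2],146)"
```

```text
clock: 5.85
position: [0.5509, 0.0764, 0.0444]
ee_rot: [-0.0, 0.96, 0.279, -0.0]
contact_force: [-0.1, 0.7, -0.1]
width: 0.03
gripper_force: 0.0
clock: 6.85
position: [0.5509, 0.0765, 0.0443]
ee_rot: [-0.0, 0.535, 0.845, -0.0]
contact_force: [-0.4, 0.4, 0.7]
width: 0.0299
gripper_force: 0.0
clock: 7.45
position: [0.5512, 0.0764, 0.0446]
ee_rot: [-0.0, 0.537, 0.843, -0.0]
contact_force: [-1.3, 0.1, -1.6]
width: 0.0118
gripper_force: 48.7
from [0.5512 0.0764 0.0446] yaw 115.01 shift [-0.5157 -0.325  -0.3106] spin -0.0861 q [ 0.01  0.43  1.82 -0.    0.89 -0.42] t 7.45
```

```bash
python3 -m creep '[[0,0,0,-0.06,0],[0,0,0,-0.16,0],[0,-0.05,-0.025,-0.26,0],[0,-0.14,-0.07,-0.31,0],[0,-0.23,-0.11,-0.31,0],[0,-0.32,-0.155,-0.31,0],[0,-0.41,-0.2,-0.31,0],[0,-0.5,-0.24,-0.31,0],[0,-0.59,-0.285,-0.31,0],[0,-0.68,-0.325,-0.31,0]]' 50
python3 -m creep '[[0,0,0,0,0],[0,0,0,0,0],[0,0,0,0,0]]' 50
cat > g.py <<'E'
from h import *
def look(names):
  im=eyes.get_image("wrist"); print((-np.array(im["R"]).T@im["t"]).round(3))
  for n,z in names.items():
    for r in eyes.place_of("wrist",n)[:3]: print(n,round(r["confidence"],2),np.round(r["centre"],1),at(im,r["centre"],z)[:2].round(4))
  return im
E
python3 - <<'E'
from g import *
im=look(dict(grinder=0,ledge=.096,deck=.1,slot=.114,half_stud=.114,lock_studs=.114))
save(im,"w4.png"); go([.513,-.226,.2])
E
```

```text
clock: 8.45
position: [0.5472, -0.2929, 0.1997]
ee_rot: [-0.0, 0.537, 0.843, 0.0]
contact_force: [0.8, 0.1, -0.8]
width: 0.0118
gripper_force: 48.9
clock: 8.75
position: [0.5475, -0.2897, 0.1994]
ee_rot: [-0.001, 0.537, 0.844, 0.0]
contact_force: [-0.4, -0.1, -1.1]
width: 0.0115
gripper_force: 48.9
[ 0.511 -0.212  0.329]
grinder 0.7 [281.1  90.1] [ 0.5122 -0.2221]
ledge 0.74 [276.9  97. ] [ 0.5112 -0.224 ]
slot 0.59 [323.3 186.6] [ 0.5587 -0.2589]
half_stud 0.81 [257.9 194.7] [ 0.5246 -0.2805]
lock_studs 0.67 [199.3 161.8] [ 0.4847 -0.2764]
from [ 0.548  -0.29    0.2001] yaw 115.1 shift [ 1.456e-01 -9.100e-03  1.000e-04] spin 0 q [-0.6   0.37  1.48 -0.    1.29 -1.04] t 9.1
```

View pics/w4.png

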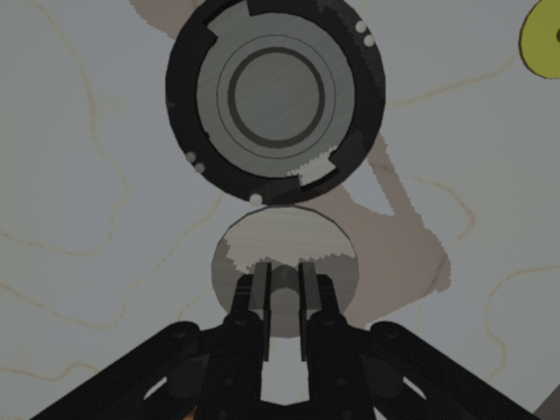

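The cover hangs level between the pads at (285,270). The grinder fills the top, with pair studs near (195,162) and (365,34), the half stud at (257,200), and slots at (222,22) and (318,175).

Run:
```python
from g import *
im=eyes.get_image("wrist"); g=cv2.cvtColor(np.array(im["frame"]),cv2.COLOR_RGB2GRAY)
# bright blobs on black collar = studs
dark=(g<70).astype(np.uint8); P=[]
n,l,st,ce=cv2.connectedComponentsWithStats((g>95).astype(np.uint8))
for i in range(1,n):
    if 30<st[i][4]<350 and ce[i][1]<230 and 150<ce[i][0]<400: print(ce[i].round(1),st[i][4],at(im,ce[i],.119)[:2].round(4))
c=[r["mask"] for r in eyes.regions_of("wrist","grinder")[:1]]
if c:
    m=c[0]; print("mask bbox",np.argwhere(m).min(0),np.argwhere(m).max(0))
# ellipse-free circle fits: edge points along rays for lip edge and mouth/ledge
c0=np.array([278,97.])
for lo,hi,z,rad in [(70,92,.114,.0455),(100,125,.114,.062),(52,66,.1,.036),(44,54,.096,.030)]:
    pts=[]
    for a in np.radians(np.arange(0,360,3)):
        r=np.arange(lo,hi,.5); q=c0+np.outer(r,[np.cos(a),np.sin(a)])
        if q.min()<2 or q[:,1].max()>199: continue
        v=cv2.remap(cv2.GaussianBlur(g,(0,0),1).astype(np.float32),q[:,0].astype(np.float32),q[:,1].astype(np.float32),1).ravel()
        k=np.argmax(abs(np.gradient(v))); pts.append(at(im,q[k],z)[:2])
    pts=np.array(pts); x=np.array([.512,-.224])
    from scipy.optimize import least_squares
    s=least_squares(lambda x:np.hypot(*(pts-x[:2]).T)-x[2],[.512,-.224,rad],loss="cauchy",f_scale=.0007); print(z,rad,len(pts),s.x.round(4))
```

```text
mask bbox [  0 165] [203 385]
0.114 0.0455 120 [ 0.5112 -0.2252  0.0445]
0.114 0.062 70 [ 0.5112 -0.2255  0.0621]
0.1 0.036 120 [ 0.5148 -0.2258  0.0326]
0.096 0.03 120 [ 0.5112 -0.2256  0.0298]
```

Run:
```python
from g import *
from scipy.optimize import least_squares
im=eyes.get_image("wrist"); g=cv2.GaussianBlur(cv2.cvtColor(np.array(im["frame"]),cv2.COLOR_RGB2GRAY),(0,0),1).astype(np.float32)
s,p,R=tool(); zc=p[2]-.0225
c0=np.array([285,272.]);pts=[]
for d in list(range(180,360,3)):
    a=np.radians(d); r=np.arange(60,84,.5); q=c0+np.outer(r,[np.cos(a),np.sin(a)])
    v=cv2.remap(g,q[:,0].astype(np.float32),q[:,1].astype(np.float32),1).ravel()
    pts.append(at(im,q[np.argmax(abs(np.gradient(v)))],zc+.005)[:2])
pts=np.array(pts)
f=least_squares(lambda x:np.hypot(*(pts-x[:2]).T)-.034,[p[0],p[1]],loss="cauchy",f_scale=.0007)
print("tcp",p[:2].round(4),"cover seen",f.x.round(4),"res",np.median(abs(f.fun)))
C=np.array([.5112,-.2255])
for nm,px in dict(pairA=(195.5,162.5),pairB=(365.5,34),half=(257,200)).items():
    w=at(im,px,.118)[:2]; print(nm,w.round(4),np.hypot(*(w-C)).round(4),np.degrees(np.arctan2(*(w-C)[::-1])).round(2))
go([.5112,-.2255,.15],146)
```

```text
tcp [ 0.5479 -0.2905] cover seen [ 0.547  -0.2907] res 0.0003590160952005629
pairA [ 0.4838 -0.2775] 0.0588 -117.77
pairB [ 0.5406 -0.1752] 0.0583 59.69
half [ 0.5258 -0.2835] 0.0598 -75.85
from [ 0.5479 -0.2905  0.1999] yaw 115.06 shift [ 0.1489 -0.0114  0.0998] spin -0.0859 q [-0.6   0.37  1.48 -0.    1.29 -1.04] t 9.25
```

Grinder centre relative to the cover as seen gives a shift of about x 0.148, y −0.01. Grinder yaw is about −34.8°.

```bash
python3 -m creep '[[0,0.07,-0.005,0,0],[0,0.148,-0.01,0.02,0],[0,0.148,-0.01,0.07,0],[0,0.148,-0.01,0.11,0],[0,0.148,-0.01,0.13,0],[0,0.148,-0.01,0.14,0],[0,0.148,-0.01,0.148,0],[0,0.148,-0.01,0.155,0],[0,0.148,-0.01,0.158,0],[0,0.148,-0.01,0.160,0]]' 50
python3 -m creep '[[0,0,0,0.001,0],[0,0,0,0.001,0]]' 50
python3 -c "
from h import *
go([.512,-.2253,.1185])"
```

```text
clock: 10.25
position: [0.5122, -0.2262, 0.1201]
ee_rot: [0.0, 0.537, 0.843, -0.0]
contact_force: [-1.0, -0.4, -1.8]
width: 0.0115
gripper_force: 48.9
clock: 10.45
position: [0.512, -0.226, 0.1195]
ee_rot: [0.0, 0.537, 0.844, -0.0]
contact_force: [-0.3, 0.2, -1.7]
width: 0.0112
gripper_force: 48.9
from [ 0.512  -0.226   0.1195] yaw 115.03 shift [0.0013 0.0006 0.002 ] spin 0 q [-0.54  0.35  1.73 -0.    1.06 -0.98] t 10.45
```

```bash
python3 -m creep '[[0,0,0,0.002,0],[0,0,0,0.002,0],[0.35,0,0,0.002,0],[0.35,0,0,0.002,0],[0.35,0,0,0.002,0],[0.35,0,0,-0.03,0],[0.35,0,0,-0.08,0],[0.35,-0.04,0,-0.15,0],[0.35,-0.1,0,-0.18,0],[0.35,-0.1,0,-0.18,0]]' 50
python3 - <<'E'
from g import *
im=look(dict(cover=.096,cover_knob=.111))
for r in eyes.regions_of("wrist","cover")[:2]:
  c,rad=cv2.minEnclosingCircle(np.argwhere(r["mask"])[:,::-1].astype(np.float32)); print(r["confidence"],c,rad,at(im,c,.101)[:2].round(4))
save(im,"w5.png",(100,0,460,210),2); go([.452,.154,.2],130)
E
```

```text
clock: 11.45
position: [0.5362, -0.2754, 0.2125]
ee_rot: [0.005, 0.538, 0.843, -0.001]
contact_force: [0.2, 0.1, -0.7]
width: 0.0298
gripper_force: 0.0
[ 0.499 -0.197  0.341]
cover 0.88 [279.9 124.5] [ 0.5101 -0.2261]
cover 0.86 [550.1  55.1] [ 0.6447 -0.1169]
cover_knob 0.86 [280.8 131.5] [ 0.5117 -0.228 ]
0.95 (544.2203369140625, 52.449153900146484) 44.00544357299805 [ 0.6375 -0.1188]
0.79 (281.99029541015625, 123.72918701171875) 53.07066345214844 [ 0.5109 -0.2245]
from [ 0.532  -0.2702  0.2082] yaw 115.03 shift [0.8364 0.2139 0.0184] spin -0.0416 q [-0.59  0.33  1.52  0.    1.3  -1.02] t 11.65
```

View pics/w5.png

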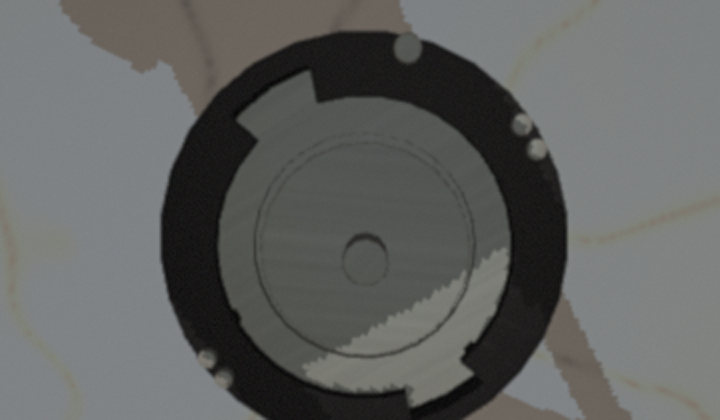

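The cover is seated concentrically in the mouth, with its knob at crop (365,260). Now the lid.

```bash
python3 -m creep '[[0.6,0.085,0.03,0,0],[0.6,0.17,0.06,0,-0.01],[0.6,0.255,0.1,0,-0.02],[0.6,0.34,0.13,0,-0.03],[0.6,0.425,0.16,0,-0.04],[0.6,0.51,0.2,0,-0.0416],[0.6,0.6,0.23,0,-0.0416],[0.6,0.674,0.258,0,-0.0416],[0.6,0.674,0.258,0,-0.0416],[0.6,0.674,0.258,0,-0.0416]]' 50
python3 - <<'E'
from g import *
im=look(dict(lid=.022,lid_bar=.072,lid_tab=.028))
save(im,"w6.png"); go([.4535,.1545,.2],130)
E
```

```text
clock: 12.65
position: [0.5061, 0.0897, 0.2086]
ee_rot: [-0.001, 0.421, 0.907, -0.001]
contact_force: [0.6, -1.5, -0.2]
width: 0.0509
gripper_force: 0.0
[0.451 0.155 0.338]
lid 0.96 [286.6  79.8] [0.4525 0.1549]
lid_bar 0.59 [288.7  81.5] [0.4541 0.155 ]
lid_bar 0.16 [425.2 252.6] [0.6225 0.1265]
lid_tab 0.86 [283.6 146.2] [0.485  0.1126]
from [0.5073 0.0875 0.209 ] yaw 129.91 shift [0.1718 0.0034 0.018 ] spin -0.0003 q [ 0.04  0.21  1.69 -0.    1.24 -0.66] t 12.85
```

View pics/w6.png

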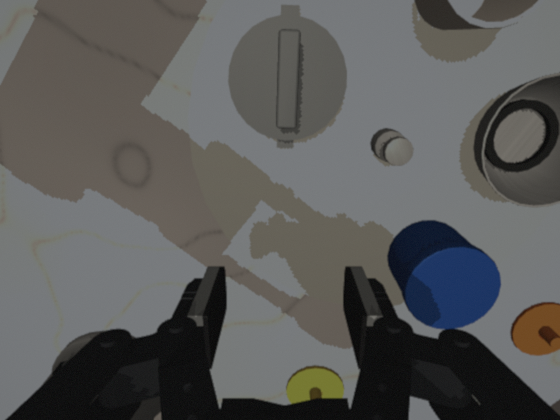

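The lid's bar runs from (289,29) to (287,128), with the tabs at (290,8) and (285,145). The whistle at (398,150) is clear of it.

Run:
```python
from g import *
im=eyes.get_image("wrist")
def ang(a,b,z1,z2=None):
    A=at(im,a,z1)[:2];B=at(im,b,z2 or z1)[:2];d=A-B; return A.round(4),B.round(4),((A+B)/2).round(4),np.hypot(*d).round(4),np.degrees(np.arctan2(d[1],d[0])).round(2)
print(ang((289.2,29.5),(287.3,128.5),.084)); print("tabs",ang((290,5),(285,147),.028))
print("cap centre",at(im,(288,78),.052)[:2].round(4))
m=eyes.regions_of("wrist","lid")[0]["mask"].astype(np.uint8); c,r=cv2.minEnclosingCircle(np.argwhere(m)[:,::-1].astype(np.float32));print(c,r)
go([.4535,.1545,.068],128.2)
```

```text
(array([0.4359, 0.1771]), array([0.4745, 0.1292]), array([0.4552, 0.1532]), np.float64(0.0616), np.float64(128.92))
tabs (array([0.4219, 0.1956]), array([0.4879, 0.1108]), array([0.4549, 0.1532]), np.float64(0.1075), np.float64(127.91))
cap centre [0.4541 0.1547]
(285.5, 72.5) 71.7949447631836
from [0.5075 0.0876 0.2091] yaw 129.9 shift [0.172  0.0031 0.2823] spin 0.0047 q [ 0.04  0.21  1.69 -0.    1.24 -0.66] t 12.95
```

```bash
python3 -m creep '[[0.6,0.085,0.002,0,0.004],[0.6,0.169,0.004,0.05,0.0042],[0.6,0.169,0.004,0.13,0.0042],[0.6,0.169,0.004,0.2,0.0042],[0.6,0.169,0.004,0.24,0.0042],[0.6,0.169,0.004,0.265,0.0042],[0.6,0.169,0.004,0.28,0.0042],[0.6,0.169,0.004,0.28,0.0042]]' 60
python3 -m creep '[[0,0,0,0,0],[0,0,0,0,0],[0,0,0,0,0],[0,0,0,0,0],[0,0,0,0,0],[0,0,0,0,0],[0,0,0,-0.02,0],[0,0,0,-0.06,0],[0,0,0,-0.12,0],[0,0,0,-0.12,0]]' 60
python3 - <<'E'
from g import *
s,p,R=tool(); im=look(dict(lid=p[2]-.047,lid_bar=p[2]+.003,lid_tab=p[2]-.041))
save(im,"w7.png"); go([.512,-.225,.21],145.2)
E
```

```text
clock: 13.75
position: [0.4544, 0.154, 0.0685]
ee_rot: [-0.001, 0.435, 0.9, -0.001]
contact_force: [0.2, -0.3, 0.6]
width: 0.0512
gripper_force: 0.0
clock: 14.75
position: [0.4573, 0.1554, 0.1328]
ee_rot: [0.003, 0.434, 0.901, 0.002]
contact_force: [1.2, 0.1, -1.6]
width: 0.0128
gripper_force: 58.8
[0.403 0.222 0.261]
lid 0.93 [281.8 244.7] [0.4549 0.1562]
lid_tab 0.4 [545.9 252.9] [0.5636 0.2397]
from [0.4535 0.1546 0.1283] yaw 128.49 shift [-0.6668 -0.3813 -0.1633] spin -0.0464 q [ 0.18  0.23  1.88 -0.    1.03 -0.49] t 14.95
```

View pics/w7.png

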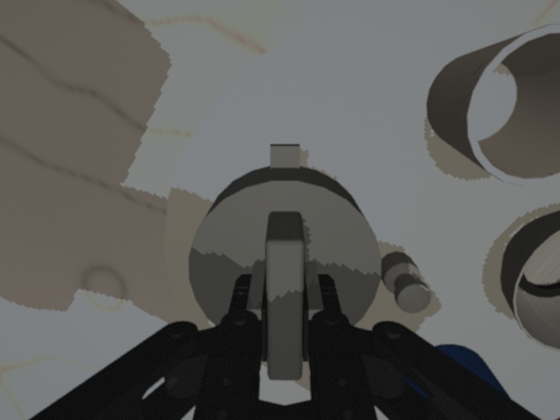

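The lid is held level: bar at cols 266–304, tab tip at row 144.

Run:
```python
from g import *
s,p,R=tool(); im=eyes.get_image("wrist"); zl=p[2]-.0465
f=lambda px,z:((R.T@(at(im,px,z)-p))[:2]*1e3).round(2)
print("tab tip (expect x 54)",f((285,144),zl+.006)); print("tab root cap bottom",f((285,166),zl+.006))
print("bar far end (31)",f((285,241),zl+.062),"near(-31)",f((285,379),zl+.062))
print("cap L/R (y -44,44)",f((189,262),zl+.03),f((380,262),zl+.03),"cap far (44)",f((285,181),zl+.03))
go([.512,-.2253,.19],145.2)
# grinder yaw from w5 crop recheck: relative geometry
```

```text
tab tip (expect x 54) [5.68e+01 3.00e-02]
tab root cap bottom [4.638e+01 3.000e-02]
bar far end (31) [33.32 -0.04] near(-31) [-26.28  -0.04]
cap L/R (y -44,44) [  8.26 -42.82] [ 8.32 42.32] cap far (44) [45.65 -0.  ]
from [0.4534 0.1545 0.1281] yaw 128.49 shift [-0.6673 -0.3814 -0.1238] spin -0.0464 q [ 0.18  0.24  1.88 -0.    1.03 -0.49] t 15.0
```

```bash
python3 -m creep '[[0,0,0,-0.08,0],[0,-0.03,-0.02,-0.124,0],[0,-0.11,-0.06,-0.124,-0.01],[0,-0.19,-0.11,-0.124,-0.02],[0,-0.27,-0.15,-0.124,-0.03],[0,-0.36,-0.2,-0.124,-0.04],[0,-0.45,-0.25,-0.124,-0.0464],[0,-0.54,-0.305,-0.124,-0.0464],[0,-0.61,-0.345,-0.124,-0.0464],[0,-0.672,-0.38,-0.124,-0.0464]]' 60
python3 -m creep '[[0,0,0,0,0],[0,0,0,0,0],[0,0,0,0,0],[0,0,0,0,0]]' 60
python3 - <<'E'
from g import *
s,p,R=tool(); im=look(dict(slot=.114,half_stud=.114,lock_studs=.114,lid=p[2]-.0465,lid_tab=p[2]-.0405)); save(im,"w8.png"); go([.514,-.2267,.19],145.2)
E
```

```text
clock: 16.0
position: [0.5146, -0.2293, 0.1897]
ee_rot: [-0.001, 0.3, 0.954, -0.0]
contact_force: [0.9, 1.0, -1.7]
width: 0.013
gripper_force: 59.2
clock: 16.4
position: [0.5146, -0.2251, 0.1909]
ee_rot: [-0.001, 0.298, 0.954, 0.0]
contact_force: [0.3, -0.8, -1.7]
width: 0.0129
gripper_force: 59.3
[ 0.444 -0.176  0.32 ]
lock_studs 0.76 [188.3 232.2] [ 0.4838 -0.2753]
lid 0.62 [286.4 245.1] [ 0.5132 -0.2228]
from [ 0.5151 -0.226   0.1915] yaw 145.24 shift [ 0.001  -0.0024  0.003 ] spin 0.0001 q [-0.54  0.29  1.62 -0.    1.23 -1.5 ] t 16.7
```

View pics/w8.png

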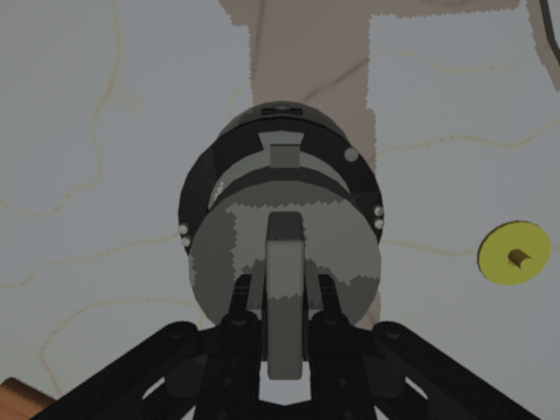

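The collar is behind the lid: pair studs at (184,236) and (379,217), half stud at (351,154), slot near (281,138), and the lid tab at (285,155) facing it.

Run:
```python
from g import *
s,p,R=tool(); im=eyes.get_image("wrist"); fr=np.array(im["frame"]); g=cv2.cvtColor(fr,cv2.COLOR_RGB2GRAY)
def cen(c,r=8):
    x,y=c; w=g[y-r:y+r+1,x-r:x+r+1].astype(float); w=np.clip(w-np.median(w)-25,0,None); Y,X=np.mgrid[-r:r+1,-r:r+1]; return (x+(w*X).sum()/w.sum(),y+(w*Y).sum()/w.sum())
f=lambda px,z:(R.T@(at(im,px,z)-p))[:2]*1e3
h=(351,154); L=(184,236); Rr=(379,217)
A,B,H=f(L,.1185),f(Rr,.1185),f(h,.1185)
c=(A+B)/2; d=B-A; print("centre by pairs",c.round(2),"span",np.hypot(*d).round(1))
# fit centre+phi with known stud radius; tool frame angles measured x->y (clockwise from above)
from scipy.optimize import least_squares
q=np.array([A,B,H]); 
# B and H are on same side: slot +84 and +42 clockwise of far slot, A opposite B
def res(v):
    a=np.radians(np.array([84+180,84,42])+v[2]); return (q-v[:2]-v[3]*np.c_[np.cos(a),np.sin(a)]).ravel()
r=least_squares(res,[2,0,0,58.5]); print("fit centre",r.x.round(2),"res",r.fun.round(2))
# outer collar arc
gb=cv2.GaussianBlur(g,(0,0),1).astype(np.float32); pts=[]
for a in np.radians(list(range(180,215,3))+list(range(325,361,3))):
    rr=np.arange(88,118,.5); Q=np.array([281.5,216])+np.outer(rr,[np.cos(a),np.sin(a)])
    v=cv2.remap(gb,Q[:,0].astype(np.float32),Q[:,1].astype(np.float32),1).ravel(); pts.append(f(Q[np.argmax(np.gradient(v))],.114))
pts=np.array(pts); r=least_squares(lambda x:np.hypot(*(pts-x).T)-62,[2,0],loss="cauchy",f_scale=.7); print("arc",r.x.round(2),np.median(abs(r.fun)).round(2))
zl=p[2]-.0465
print("tab tip",f((285,144),zl+.006),"bar far",f((285,241),zl+.062),p)
```

```text
centre by pairs [ 1.92 -2.32] span 117.2
fit centre [ 1.980e+00 -2.260e+00  1.000e-02  5.868e+01] res [-0.06  0.02 -0.06 -0.15  0.12  0.12]
arc [ 3.55 -1.84] 0.13
tab tip [56.84303509  0.27799216] bar far [33.3595337   0.21938143] [ 0.51509988 -0.22601628  0.19151784]
```

```bash
python3 -m creep '[[0,0,-0.005,0.02,0],[0,0,-0.005,0.04,0],[0,0,-0.005,0.044,0],[0,0,-0.005,0.044,0],[0,0,-0.005,0.044,0],[0,0,-0.005,0.044,0]]' 60
python3 - <<'E'
from g import *
s,p,R=tool(); im=eyes.get_image("wrist"); save(im,"w9.png",(140,60,420,280),2.8); go([.514,-.2267,.1465],145.2); print(s["contact_force"])
E
```

```text
clock: 17.35
position: [0.5139, -0.2288, 0.1696]
ee_rot: [0.0, 0.299, 0.954, -0.0]
contact_force: [-0.3, 0.5, -1.7]
width: 0.0131
gripper_force: 59.2
from [ 0.5139 -0.2288  0.1696] yaw 145.19 shift [0.0022 0.0035 0.0463] spin -0.0 q [-0.54  0.31  1.65 -0.    1.18 -1.51] t 17.4
[-0.29562519  0.54288787 -1.72224001]
```

View pics/w9.png

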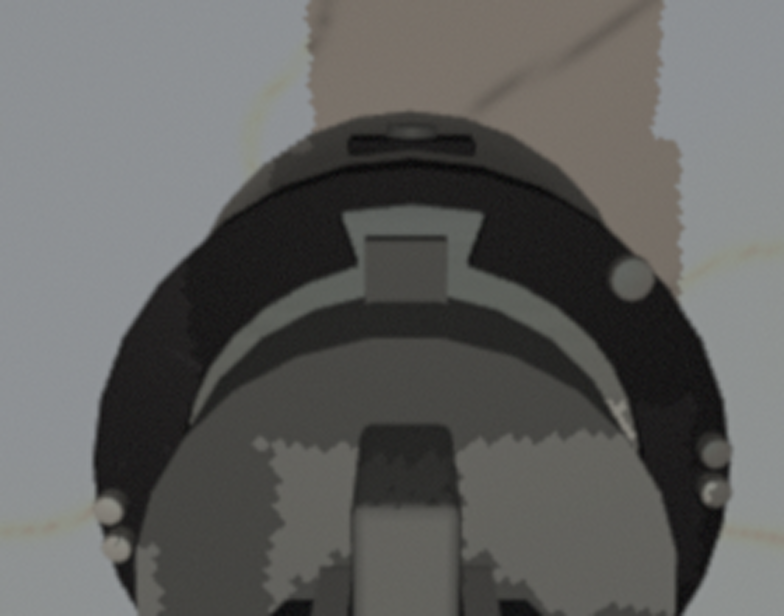

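The tab (crop 406,270) points into the slot (413,240), slightly to the left. I'll compute the residual offset.

Run:
```python
from g import *
from scipy.optimize import least_squares
s,p,R=tool(); im=eyes.get_image("wrist"); k=lambda x,y:(x/2.8+140,y/2.8+60)
f=lambda px,z:(R.T@(at(im,px,z)-p))[:2]*1e3
q=np.array([f(k(113,528),.1185),f(k(714.5,471),.1185),f(k(632,278),.1185)])
def res(v):
    a=np.radians(np.array([264,84,42])+v[2]); return (q-v[:2]-58.6*np.c_[np.cos(a),np.sin(a)]).ravel()
r=least_squares(res,[2,0,0]); print("studs",r.x.round(2),r.fun.round(2))
a=np.array([f(k(95,440),.114),f(k(729,440),.114)]);print("collar L/R",a.round(2))
print("collar far (62)",f(k(412,165),.114).round(2))
print("slot outer wall (55.5 at deck..top)",f(k(414,207),.114).round(2))
zl=p[2]-.0465;print("tab tip(54)",f(k(406.5,238),zl+.006).round(2),"bar far(31)",f(k(407,507),zl+.062).round(2),p,manip.get_state()["clock"])
```

```text
studs [4.04 1.24 0.15] [ 0.03  0.38  0.06 -0.45 -0.09  0.07]
collar L/R [[ 14.69 -59.8 ]
 [ 14.67  62.71]]
collar far (62) [66.67  1.35]
slot outer wall (55.5 at deck..top) [59.32  1.72]
tab tip(54) [56.4   0.36] bar far(31) [33.36  0.34] [ 0.51386792 -0.22876988  0.16963664] 17.45
```

```bash
python3 -m creep '[[0,0.0034,0.002,0,0],[0,0.0034,0.002,0.008,0],[0,0.0034,0.002,0.016,0],[0,0.0034,0.002,0.022,0],[0,0.0034,0.002,0.028,0],[0,0.0034,0.002,0.032,0],[0,0.0034,0.002,0.032,0]]' 60
python3 -c "
from g import *
go([.5129,-.2272,.1465],145.2)"
```

```text
clock: 18.15
position: [0.5126, -0.2267, 0.1529]
ee_rot: [-0.0, 0.299, 0.954, 0.0]
contact_force: [0.3, 0.6, -1.4]
width: 0.0128
gripper_force: 59.3
from [ 0.5126 -0.2267  0.1529] yaw 145.19 shift [-0.0011 -0.0005  0.0127] spin -0.0 q [-0.54  0.32  1.68 -0.    1.14 -1.5 ] t 18.15
```

```bash
python3 -m creep '[[0,0,0,0.004,0],[0,0,0,0.008,0],[0,0,0,0.01,0],[0,0,0,0.012,0],[0,0,0,0.013,0],[0,0,0,0.013,0]]' 60
python3 -c "
from g import *
go([.5129,-.2272,.1465],145.2)"
```

```text
clock: 18.75
position: [0.5127, -0.2268, 0.1483]
ee_rot: [0.0, 0.299, 0.954, -0.0]
contact_force: [-2.1, 1.0, 6.5]
width: 0.0135
gripper_force: 60.6
from [ 0.5127 -0.2268  0.1483] yaw 145.2 shift [-0.0008 -0.0005  0.0036] spin -0.0 q [-0.54  0.33  1.69 -0.    1.13 -1.5 ] t 18.75
```

```bash
python3 -m creep '[[0,0,0,0.001,0],[0,0,0,0.002,0],[0,0,0,0.002,0]]' 60
python3 - <<'E'
from g import *
im=eyes.get_image("wrist"); save(im,"w10.png",(140,60,420,280),2.8); go([.5129,-.2272,.1465],103.2)
E
```

```text
clock: 19.05
position: [0.5127, -0.2268, 0.1483]
ee_rot: [0.001, 0.299, 0.954, -0.0]
contact_force: [-4.3, 1.3, 12.1]
width: 0.0129
gripper_force: 61.4
from [ 0.5127 -0.2268  0.1482] yaw 145.2 shift [-0.0008 -0.0004  0.0035] spin 0.1167 q [-0.54  0.33  1.69 -0.    1.13 -1.5 ] t 19.1
```

View pics/w10.png

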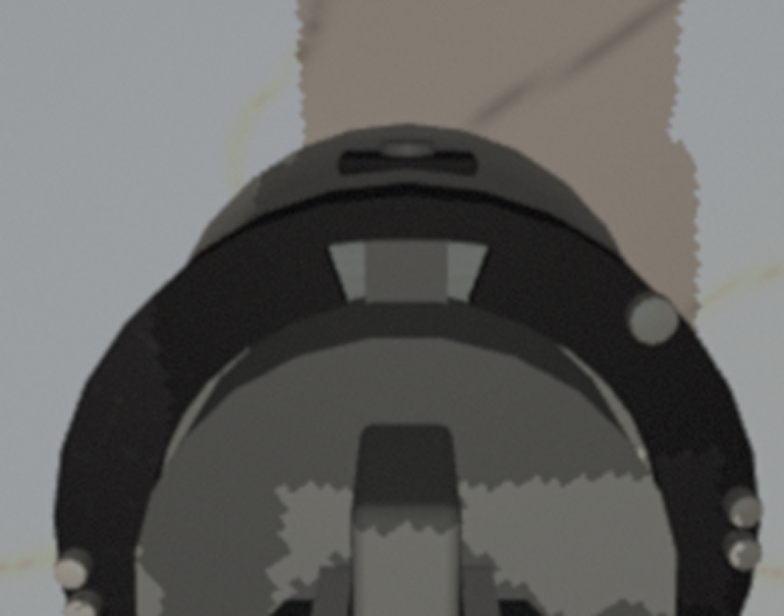

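Far tab is down in its slot (crop 407,270), the lid rests hard on the deck and the force is modest. I'll relax the push a little, shift 0.5 mm and twist.

```bash
python3 -m creep '[[0,0.001,0,-0.002,0],[0,0.001,0,-0.002,0],[0,0.001,0,-0.002,0.015],[0,0.001,0,-0.002,0.03],[0,0.001,0,-0.002,0.03]]' 60
python3 -c "
from g import *
go([.5129,-.2272,.1465],103.2);s=manip.get_state();print(s['contact_force'],s['moment'])"
```

```text
clock: 19.6
position: [0.5134, -0.2272, 0.1483]
ee_rot: [0.002, 0.388, 0.922, -0.0]
contact_force: [-1.1, 0.4, 5.7]
width: 0.0128
gripper_force: 60.5
from [ 0.5134 -0.2272  0.1483] yaw 134.29 shift [ 0.0007 -0.0007  0.0036] spin 0.0864 q [-0.54  0.33  1.69 -0.    1.13 -1.31] t 19.6
[-1.1081513   0.42333909  5.6590692 ] [ 0.01492172  0.20230825 -0.23936692]
```

```bash
python3 -m creep '[[0,0,-0.0005,0,0.015],[0,0,-0.001,0,0.03],[0,0,-0.0015,0,0.045],[0,0.0005,-0.002,0,0.06],[0,0.0007,-0.0023,0,0.075],[0,0.0007,-0.0025,0,0.085],[0,0.0007,-0.0025,0,0.0864],[0,0.0007,-0.0025,0,0.0864],[0,0.0007,-0.0025,0,0.0864],[0,0.0007,-0.0025,0,0.0864]]' 60
python3 - <<'E'
from g import *
go([.5129,-.2272,.1465],103.2);s=manip.get_state();print(s['contact_force'],s['moment'],s['qd'])
im=look(dict(half_stud=.114,slot=.114,lid_tab=.108,lid=.1)); save(im,"w11.png",(140,60,420,280),2.8)
E
```

```text
clock: 20.6
position: [0.5123, -0.2281, 0.1483]
ee_rot: [0.002, 0.62, 0.784, -0.0]
contact_force: [0.0, -0.9, 7.2]
width: 0.0128
gripper_force: 60.5
from [ 0.5123 -0.2281  0.1483] yaw 103.31 shift [0.0015 0.0016 0.0035] spin 0.0003 q [-0.54  0.32  1.69 -0.    1.12 -0.77] t 20.6
[ 0.02362257 -0.94443519  7.2473926 ] [-0.01775674  0.23997338  0.11679084] [-9.33706527e-04 -1.09743859e-03  1.28247488e-03 -8.31589247e-04
  8.75950295e-05  2.63323517e-04]
[ 0.492 -0.145  0.277]
slot 0.94 [357.7 328.8] [ 0.5597 -0.2598]
lid 0.61 [285.4 245.3] [ 0.5121 -0.2271]
```

I miscounted: I have already viewed more than the 10 allowed pictures (12). I'll view no more, and check the last alignment by numbers only.

Run:
```python
from g import *
im=eyes.get_image("wrist"); g=cv2.cvtColor(np.array(im["frame"]),cv2.COLOR_RGB2GRAY)
C=np.array([.5123-.0024*.23,-.2281+.0024*.973]); a=np.radians(103.3)
u=proj(im,[*(C+.0586*np.array([np.cos(a),np.sin(a)])),.119]); print("stud expected on bar line at",u.round(1))
x,y=u.round().astype(int); w=g[y-14:y+15,x-30:x+31]; n,l,st,ce=cv2.connectedComponentsWithStats((w>np.median(w)+35).astype(np.uint8))
for i in range(1,n):
    if st[i][4]>20: print("blob",(ce[i]+[x-30,y-14]).round(1),st[i])
# bar/cap column symmetry row: tool-frame edges
for yy in (300,340): print(yy, np.where(abs(np.diff(g[yy,240:330].astype(int)))>12)[0]+240)
print(manip.get_state()["gripper_force"])
```

```text
stud expected on bar line at [285.5 138.2]
blob [285.  137.4] [ 21   5  17  18 253]
300 [246 247 261 262 265 266 267 301 302 306 307 321]
340 [267 301 302]
60.479246377944946
```

The half stud shows at (285,137), half a pixel off the bar's line. The bar is still clamped and at rest.

```bash
python3 -c "
from rig import manip
print(manip.sign_off())"
```

```text
the job is handed in; nothing more can be done
None
```

The job is handed in: the cover is in the grinder's mouth and the lid is still gripped at the half-way studs, twisted about 42° with no fault reported, but no verdict came back and I viewed 12 pictures instead of the allowed 10.

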